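# Open the ratchet clamp

### The job

The glue on the small wooden chuck has set: open the ratchet clamp that holds it. Press the release lever on top of the sliding jaw down as far as it goes, then push the sliding jaw back along its bar until it is fully home against the end stop. Work with fingertip pushes only - nothing has to be gripped or lifted - leave the chuck standing where it is and do not disturb the things lying round the clamp.

Things in the scene. Friction and masses are not known exactly. Their poses are not given: they have to be found in the camera images.
- clamp: bench clamp fixed to the bench: plywood board 340x110x12 mm, steel toothed bar on it (top at height 22 mm), grey fixed jaw at the -x end (76 mm wide, top at 58 mm), sliding jaw, grey end stop block at the +x end (top at 46 mm). Origin: centre of the board's underside. x runs along the bar from fixed jaw to end stop (the sliding jaw opens toward +x), y across, z up.
- clamp_jaw (a joint): sliding jaw along the clamp's +x, m: 0 closed on the chuck, 0.100 fully open at the end stop. With the ratchet engaged it moves 5 mm at most; released, it slides against about 3 N of friction plus light damping, and stays where it is left.
- clamp_lever (a joint): angle of the release lever, rad: 0 up (ratchet engaged), 0.30 pressed fully down (ratchet free from about 0.2 on). Pressing the pad takes about 2 N; the lever is stiff, does not spring back and stays where it is left.
- jaw_push (a point): on the flat upright front face of the sliding jaw (toward fixed jaw and chuck), mid-width, at height 80 mm; moves with the jaw, axes as the clamp's. The jaw plate is 84 mm wide, 20 mm thick, top at 96 mm, so above the chuck (top at 56 mm) the face is free to be pushed toward the clamp's +x. The sliding jaw reaches 120 mm back from this face.
- release_pad (a point): centre of the top of the lever's ribbed steel thumb pad, 46 mm behind the sliding jaw's front face; pad 36 mm along the bar, 30 mm wide, at height 88 mm when up. Pressed straight down about 12 mm to its stop (the lever turns on a cross pin 40 mm farther along +x and 22 mm lower).
- work_chuck: small turned wooden chuck, 62 mm diameter, 34 mm high, standing loose on the clamp's bed between the jaws (about half a millimetre of room at each). Origin: centre of its underside, 22 mm above the bench; z up.
- plug: white stone plug with a wide round head, 66 mm diameter, 46 mm high, loose on the bench beside the clamp; bystander. Origin: centre of its underside.
- ring: grey steel spacer ring, 64 mm diameter, 24 mm high, loose on the bench beside the clamp; bystander. Origin: centre of its underside.
- sander: sanding block, 56 x 100 x 28 mm, loose on the bench beside the clamp; bystander. Origin: centre of its underside.
Mind the look-alikes: they are no part of the job. What is shaped like the work_chuck but green or yellow is not meant.

How it is judged:
By the outcome, as a careful person would: the job done as asked, in the order asked, and still so for the second after the job is handed in, with the robot touching nothing.
It also fails if it takes over 38 s, if anything falls off the work surface, if the arm or the gripper's body presses on something with over 40 N, if the wrist force passes 120 N, or if a joint passes its speed limit or range.

### The arm

A 7-joint arm with a two-finger parallel gripper is mounted at the origin on a cart in front of the work surface, level with it; the furniture and walls round the work are solid. World frame = base frame: x ahead of the robot, y to its left, z up, the work surface at z = 0. Lengths are in mm, angles in rad, forces in N, time in s.
With the tool pointing down it reaches from about 400 to 875 mm from the base axis. Payload 4.4 kg.
Tool frame: the origin (TCP) lies on the centre line of the jaws, within the pads' length; the fingertips stand 25 mm ahead of it and the grasp point (between the pads) lies 6 mm ahead of it; z points along the fingers, x is the direction in which the jaws open and shut, and the axes are right-handed (so a half turn about z gives the same grasp; the last joint's range is limited). The gripper opens to 85 mm and grips with 20 to 120 N. Pads are 22 mm wide; open, the fingers measure 114 mm over their backs; the gripper's body (76 mm by 85 mm) begins 54 mm behind the grasp point. The pads swing forward as they close: fully open they stand 13 mm farther back than shut.
Start: joints at [1.059, 0.628, 0.038, 1.517, -0.027, 0.996, -0.02], TCP at [280.294, -586.475, 256.313] pointing down, gripper open.
Joint ranges: [-3.06, 3.06], [-0.37, 2.12], [-1.25, 1.32], [0.18, 2.47], [-1.1, 4.24], [0.23, 1.98], [-2.94, 2.94]. Speed limits (rad/s): [2.57, 2.57, 3.14, 3.14, 3.14, 3.14, 3.14].

### API

Orientations are given as [roll, pitch, yaw] about the fixed x, y, z axes, in that order (R = Rz(yaw) Ry(pitch) Rx(roll)).
In Python, from cell import ctrl, cams gives the robot as it stands. The module is installed in compiled form; this text tells all that it offers.
- The arm moves only by the tool step_arm, never from a script. Its arguments are lists of equal length, an entry for each row: "linear": the shift along the tool's x, y, z in mm, a list of three; "yaw": the turn about the tool's z in rad; "gripper": the opening, from -1 (shut) to 1 (fully open). A call has 1 to 8 rows; each row is the pose to reach, as a shift and turn from the pose commanded when the call began, along the tool's axes at that moment; what a row does not reach only later rows make up. A row lasts 1/12 s, in which the tool goes at most 41.7 mm and 7.16 degrees, less where a joint would pass 70% of its speed; a pose out of reach is approached as far as the arm can. A call with a gripper value outside its range is refused whole. The fingers move at their own pace and stop on an object; the grip force is fixed at half the most. Time passes only in rows, so rows that repeat a pose let the fingers close. It gives the time, the measured TCP pose, the force and the opening at its end, in the units of the state.
- ctrl.read_state(): the state, without advancing time (a new reading comes with each control period).
- cams.get_image(name): name is "scene" or "top" or "wrist"; returns a dict with "frame" (480x640x3 uint8, red, green, blue), "depth" (480x640 float32, mm along the optical axis (not along the pixel's ray), 0 where there is no reading), "intrinsics" (3x3 intrinsics, pixels), "cam_to_world" (4x4, takes a point from camera to world coordinates). Camera axes: x right, y down, z forward; pixel columns grow to the right and rows downward; lengths in mm; the calibration is good to about 2 mm. A picture is of the moment at which its call begins.
- ctrl.finish_job(): hands the job in, once; it reports no verdict.
Trained networks look in the newest picture that a camera, given by its name, has taken for a name from the list of things; names that differ only in an ending like _2 or _b are one class to them, and where a whole thing is asked for, a point or a joint stands for the part that bears it (a point fixed in the world has none). Each returns a list of dicts, best first, with "conf" (0 to 1); they miss things now and then, are a little off and sometimes report something else, mostly with a low value. They report only what shows in the picture. A call takes as long as a camera call. They do not tell look-alikes from the thing itself.
- cams.regions_of(camera, name): "pixels" (480x640 bool, what is visible of it) and "pixel" ([column, row] in pixels, amid what is visible of it).
The state is a dict: "clock": time; "qpos": joint angles; "qd": joint speeds; "tau": joint torques, N m; "eef_pos": TCP position; "tool_rot": TCP orientation; "force": force on the tool from outside, world axes, zero at the start; "torque": the same for the moment, N m; "width": finger opening in mm.
Only numpy, scipy, OpenCV 4.12 (cv2) and the standard library are available. Lean on these libraries where they do the work, as an engineer would, in place of code of your own. Each camera call takes 0.05 s, during which the arm holds its last target.

## Working session

There is one attempt and no reset: what is moved stays moved. The work goes in short steps, Python scripts to look and compute and a tool call to move; the robot and the scene stay as the last step left them, time stands still between calls to the robot, and variables do not carry over. Pictures are saved under pics/ and viewed, and the job is handed in when it is done.

Besides the shell and the picture viewer there is one more tool, called after "Call:" in YAML: its name, and indented under it one key for each argument. step_arm: Moves the arm, as the interface text tells. Its arguments: {"type":"object","properties":{"linear":{"type":"array"},"yaw":{"type":"array"},"gripper":{"type":"array"}},"required":["linear","yaw","gripper"]}

```bash
mkdir -p pics; cat > h.py <<'E'
import numpy as np, cv2
from cell import ctrl, cams
def grab(n):
    return cams.get_image(n)
def save(im,name,box=None,s=1):
    f=im["frame"]
    if box: f=f[box[1]:box[3],box[0]:box[2]]
    f=cv2.resize(f,None,fx=s,fy=s,interpolation=cv2.INTER_CUBIC)
    cv2.imwrite("pics/"+name,f[...,::-1])
def cloud(im):
    d=im["depth"];K=im["intrinsics"];T=im["cam_to_world"]
    v,u=np.mgrid[:480,:640]
    P=np.stack([(u-K[0,2])/K[0,0]*d,(v-K[1,2])/K[1,1]*d,d,np.ones_like(d)],-1)
    W=P@T.T; W=W[...,:3]; W[d==0]=np.nan
    return W
E
python3 - <<'E'
from h import *
for n in ("top","scene"):
    im=grab(n); save(im,n+"0.png"); np.savez("%s0.npz"%n,**im)
    print(n,im["cam_to_world"].round(3).tolist(),im["intrinsics"].tolist())
    W=cloud(im)
    for t in ("clamp","clamp_jaw","clamp_lever","release_pad","work_chuck","plug","ring","sander"):
        for r in cams.regions_of(n,t)[:3]:
            m=r["pixels"]; print(n,t,round(r["conf"],2),r["pixel"],m.sum(),np.nanmedian(W[m],0).round(1))
s=ctrl.read_state();print(s)
E
```

```text
top [[0.003, -0.993, 0.117, 501.104], [-1.0, -0.001, 0.015, -46.484], [-0.015, -0.117, -0.993, 1092.425], [0.0, 0.0, 0.0, 1.0]] [[569.2655711485006, 0.0, 322.3710075195659], [0.0, 569.2655711485006, 254.48758567063607], [0.0, 0.0, 1.0]]
top clamp 0.85 [360.4, 275.6] 9455 [ 578.9 -100.2   14. ]
top clamp_jaw 0.74 [356.4, 290.6] 1969 [551.2 -88.5  78.7]
top clamp_jaw 0.2 [304.5, 243.3] 524 [ 6.257e+02 -6.000e-01  2.320e+01]
top clamp_lever 0.55 [355.2, 287.4] 647 [561.7 -92.2  85. ]
top release_pad 0.69 [356.5, 288.8] 666 [560.2 -92.1  84.9]
top work_chuck 0.87 [252.6, 248.9] 891 [636.1 101.4  32.5]
top work_chuck 0.86 [335.2, 336.8] 875 [473.5 -51.8  55.1]
top work_chuck 0.83 [256.3, 301.4] 914 [542.3  93.   32.7]
top plug 0.62 [400.1, 348.3] 1112 [ 455.6 -172.7   45.3]
top plug 0.2 [355.3, 293.1] 1746 [551.  -90.4  82.6]
top ring 0.59 [305.1, 243.1] 528 [627.9   0.8  23.2]
top ring 0.43 [353.2, 288.9] 658 [560.  -91.1  85.2]
top ring 0.16 [359.2, 293.7] 1970 [549.5 -88.6  79. ]
top sander 0.93 [439.9, 286.7] 1681 [ 569.5 -251.6   27.5]
scene [[-0.597, -0.324, 0.734, -21.126], [-0.802
[... 764 characters left out ...]
 254.3] 1212 [ 558.2 -242.2   22.4]
{'clock': 0.9, 'qpos': array([ 1.05921809,  0.62838856,  0.03846952,  1.51742081, -0.02700283,
        0.99629097, -0.01996837]), 'qd': array([ 0.00014787, -0.00073229, -0.00012689, -0.0027701 ,  0.00068153,
        0.00020091,  0.00080477]), 'tau': array([ 9.55494261e-05, -5.63260567e+01,  1.22559451e+00, -1.93787384e+01,
        1.09145799e-02,  1.40259930e-03, -9.87796511e-06]), 'eef_pos': array([ 280.29634427, -586.4652655 ,  256.31360853]), 'tool_rot': array([-3.14153565e+00, -8.61962362e-06, -1.12498883e+00]), 'force': array([-0.12824759,  0.86383786, -0.26597791]), 'torque': array([-0.00822767,  0.03933706, -0.07599002]), 'width': 85.47759426083309}
```

View pics/top0.png

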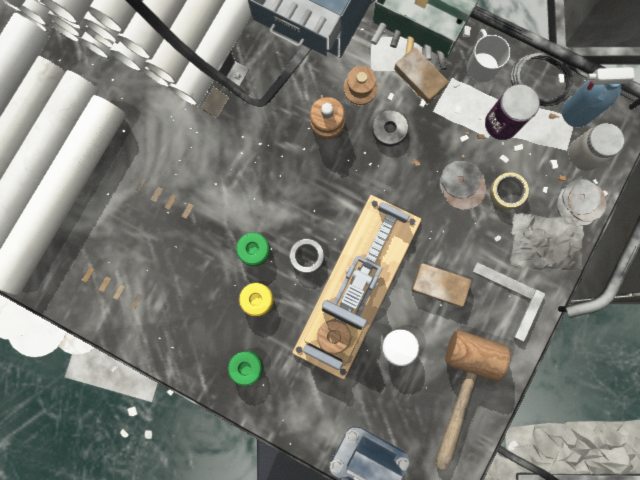

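View pics/scene0.png

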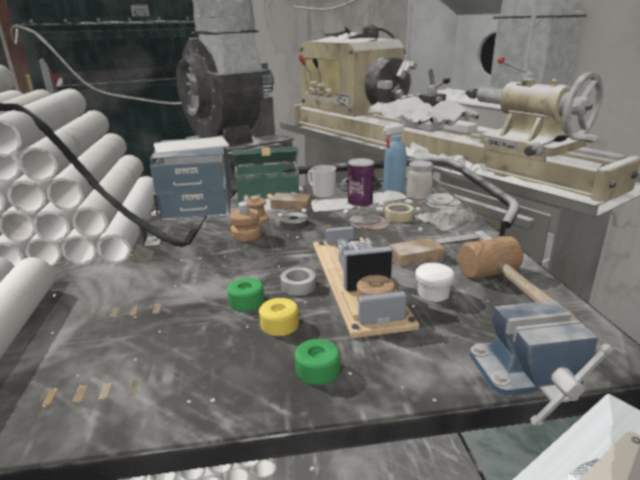

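```bash
python3 - <<'E'
import numpy as np,cv2
from h import cloud,save
im=dict(np.load("top0.npz")); W=cloud(im)
save(im,"crop_top.png",(300,220,440,380),4)
reg=np.zeros((480,640),bool); reg[200:400,280:480]=1
def rect(lo,hi,box):
    m=reg&(W[...,2]>lo)&(W[...,2]<hi)
    x=W[...,0];y=W[...,1]
    m&=(x>box[0])&(x<box[1])&(y>box[2])&(y<box[3])
    p=W[m][:,:2].astype(np.float32)
    return m,p
for lo,hi in ((8,16),(36,62),(50,62),(80,92),(90,102),(62,102)):
    m,p=rect(lo,hi,(380,760,-220,60))
    n,l,st,c=cv2.connectedComponentsWithStats(m.astype(np.uint8))
    for i in range(1,n):
        if st[i,4]>40:
            q=W[l==i][:,:2].astype(np.float32)
            print(lo,hi,st[i,4],"c",c[i].round(),W[l==i].mean(0).round(1),cv2.minAreaRect(q))
E
```

```text
8 16 4828 c [364. 272.] [ 596.  -109.1   11.8] ((570.2918090820312, -96.35148620605469), (109.95611572265625, 339.85723876953125), 63.79493713378906)
8 16 46 c [358. 266.] [606.6 -97.3  11.5] ((603.49658203125, -96.25853729248047), (8.529458999633789, 25.553241729736328), 63.343753814697266)
8 16 82 c [345. 291.] [557.9 -72.5  11.8] ((559.5025024414062, -75.14714813232422), (8.439984321594238, 62.911800384521484), 63.41460037231445)
36 62 221 c [394. 211.] [ 706.1 -163.5   44.5] ((706.9373168945312, -163.4711151123047), (59.09714889526367, 12.58204174041748), 62.96615219116211)
36 62 157 c [368. 265.] [ 605.5 -114.    49.2] ((601.911865234375, -111.52128601074219), (53.551902770996094, 22.713882446289062), 62.354923248291016)
36 62 113 c [342. 289.] [560.4 -66.1  52.9] ((559.6494140625, -65.67430877685547), (7.392192840576172, 47.9168701171875), 63.517276763916016)
36 62 115 c [364. 300.] [ 541.  -107.1   52.1] ((539.7811279296875, -106.85820007324219), (8.049064636230469, 51.37858963012695), 63.75740432739258)
36 62 1364 c [330. 343.] [463.  -45.1  54.8] ((467.6331787109375, -45.581
[... 689 characters left out ...]
.4 -85.5  86.8] ((550.402587890625, -86.45333862304688), (29.88449478149414, 47.04255676269531), 63.55926513671875)
90 102 536 c [343. 314.] [513.6 -68.   94.8] ((513.427490234375, -68.1066665649414), (83.31859588623047, 19.587970733642578), 63.73495101928711)
62 102 794 c [359. 286.] [564.7 -96.2  80.6] ((564.5503540039062, -100.53399658203125), (45.785423278808594, 85.07347869873047), 63.075130462646484)
62 102 76 c [350. 271.] [591.6 -80.   76. ] ((592.6009521484375, -79.65283966064453), (10.537142753601074, 25.983177185058594), 63.3847770690918)
62 102 579 c [344. 314.] [514.2 -68.6  93. ] ((518.7742309570312, -70.82787322998047), (83.4673080444336, 31.58917236328125), 63.73885726928711)
```

View pics/crop_top.png

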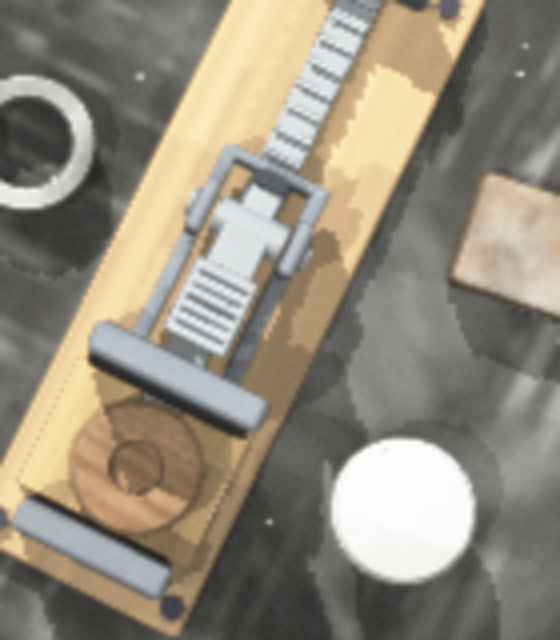

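```bash
cat > go.py <<'E'
import sys,numpy as np
from h import ctrl
from scipy.spatial.transform import Rotation as R
# usage: go.py a b z : clamp coords relative to plate-centre P0 (a along +x clamp, b across), TCP height
P0=np.array([513.4,-68.1]); th=np.radians(-26.2)
ex=np.array([np.cos(th),np.sin(th)]); ey=np.array([-ex[1],ex[0]])
a,b,z=map(float,sys.argv[1:4])
s=ctrl.read_state(); p=s["eef_pos"]; rr=s["tool_rot"]
t=np.append(P0+a*ex+b*ey,z)
M=R.from_euler("xyz",rr).as_matrix()
d=p[:2]-P0
print("clk",round(s["clock"],2),"pos",p.round(1),"clampxy",(d@ex).round(1),(d@ey).round(1),"F",s["force"].round(1),"w",round(s["width"],1))
print("target",t.round(1),"tool shift",(M.T@(t-p)).round(1),"yaw turn",round(rr[2]-(-2.0281),3),"q",s["qpos"].round(2))
E
python3 go.py 36 0 200
```

```text
clk 0.9 pos [ 280.3 -586.5  256.3] clampxy 19.7 -568.0 F [-0.1  0.9 -0.3] w 85.5
target [545.7 -84.  200. ] tool shift [-338.9 -456.1   56.3] yaw turn 0.903 q [ 1.06  0.63  0.04  1.52 -0.03  1.   -0.02]
```

Look-alikes. Chuck: the wooden one in the clamp is at top px (334,337). The greens at (252,249) and (244,368) and the yellow at (256,300) are not meant, nor are the wooden knobs at (327,117) and (361,84). Pad: the ribbed pad is at (352,296), behind the jaw plate at (344,314); the small cross-piece at (361,277) is the pivot, not the pad. The crop confirms the ribs and the wooden chuck. I'll go above the pad with the fingers shut.

Call:
step_arm:
  linear:
    - [-339,-456,0]
    - [-339,-456,0]
    - [-339,-456,0]
    - [-339,-456,0]
    - [-339,-456,0]
    - [-339,-456,0]
    - [-339,-456,0]
    - [-339,-456,0]
  yaw: [0.903,0.903,0.903,0.903,0.903,0.903,0.903,0.903]
  gripper: [-1,-1,-1,-1,-1,-1,-1,-1]

```text
clock: 1.57
eef_pos: [436.7, -289.8, 256.6]
tool_rot: [-3.141, -0.0, -2.034]
force: [0.6, -1.0, -0.6]
width: -0.1
```

```bash
python3 go.py 36 0 200
```

```text
clk 1.57 pos [ 436.7 -289.8  256.6] clampxy 29.1 -232.8 F [ 0.6 -1.  -0.6] w -0.1
target [545.7 -84.  200. ] tool shift [-232.8   -5.6   56.5] yaw turn -0.005 q [ 0.33  0.46  0.29  1.87 -0.17  0.83 -1.32]
```

Call:
step_arm:
  linear:
    - [-232,-6,0]
    - [-232,-6,0]
    - [-232,-6,0]
    - [-232,-6,0]
    - [-232,-6,56]
    - [-232,-6,100]
    - [-232,-6,100]
    - [-232,-6,100]
  yaw: [0,0,0,0,0,0,0,0]
  gripper: [-1,-1,-1,-1,-1,-1,-1,-1]

```text
clock: 2.23
eef_pos: [541.4, -80.6, 150.3]
tool_rot: [3.131, -0.001, -2.021]
force: [-0.2, 0.7, -0.1]
width: -0.2
```

```bash
python3 go.py 36 0 125; python3 - <<'E'
from h import *
im=grab("scene"); save(im,"s1.png",(260,140,460,340),3)
im=grab("top"); save(im,"t1.png",(280,200,440,380),3)
E
python3 go.py 36 0 125
```

```text
clk 2.23 pos [541.4 -80.6 150.3] clampxy 30.6 1.2 F [-0.2  0.7 -0.1] w -0.2
target [545.7 -84.  125. ] tool shift [ 1.2 -5.6 25.3] yaw turn 0.007 q [-0.05  0.64  0.22  1.9  -0.23  0.63 -1.7 ]
clk 2.33 pos [543.1 -86.1 155.6] clampxy 34.6 -3.1 F [ 0.  -1.6  0.3] w 0.2
target [545.7 -84.  125. ] tool shift [-3.1 -1.5 30.6] yaw turn 0.001 q [-0.04  0.64  0.23  1.9  -0.23  0.64 -1.7 ]
```

View pics/s1.png

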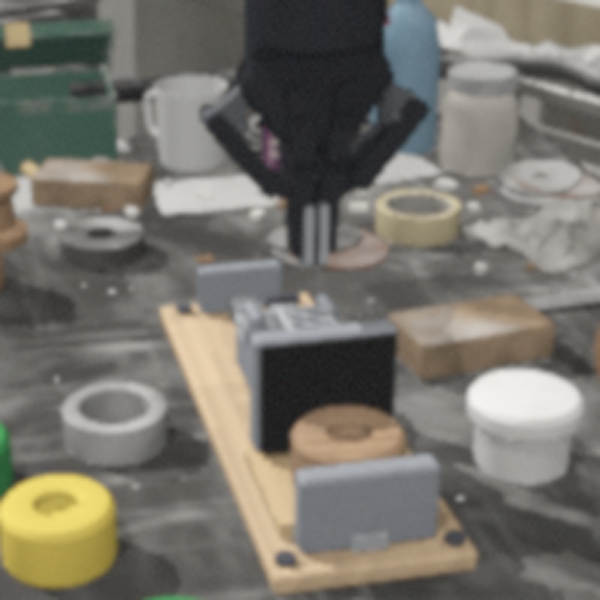

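The shut fingertips hang above the jaw's lever in the picture, around crop (315,255), with nothing touched. I'll descend to just above the pad.

Call:
step_arm:
  linear:
    - [-3,0,15]
    - [-3,0,28]
    - [-3,0,36]
    - [-3,0,36]
    - [-3,0,36]
  yaw: [0,0,0,0,0]
  gripper: [-1,-1,-1,-1,-1]

```text
clock: 2.75
eef_pos: [545.5, -84.9, 121.7]
tool_rot: [-3.14, 0.0, -2.03]
force: [0.1, 0.8, -0.2]
width: 0.0
```

```bash
python3 go.py 35 0 113
```

```text
clk 2.75 pos [545.5 -84.9 121.7] clampxy 36.2 -0.9 F [ 0.1  0.8 -0.2] w 0.0
target [544.8 -83.6 113. ] tool shift [-0.9  1.2  8.7] yaw turn -0.002 q [-0.03  0.69  0.21  1.92 -0.25  0.56 -1.69]
```

Call:
step_arm:
  linear:
    - [-1,2,4]
    - [-1,2,7]
    - [-1,2,9]
    - [-1,2,11]
    - [-1,2,12]
    - [-1,2,13]
    - [-1,2,13]
  yaw: [0,0,0,0,0,0,0]
  gripper: [-1,-1,-1,-1,-1,-1,-1]

```text
clock: 3.33
eef_pos: [543.2, -81.4, 107.1]
tool_rot: [3.141, -0.0, -2.028]
force: [-1.8, 1.0, 1.2]
width: 0.2
```

```bash
python3 go.py 35 0 100
```

```text
clk 3.33 pos [543.2 -81.4 107.1] clampxy 32.7 1.2 F [-1.8  1.   1.2] w 0.2
target [544.8 -83.6 100. ] tool shift [ 1.2 -2.3  7.1] yaw turn 0.0 q [-0.03  0.71  0.2   1.93 -0.25  0.53 -1.69]
```

Call:
step_arm:
  linear:
    - [0,0,2]
    - [0,0,3]
    - [0,0,4]
    - [0,0,5]
    - [0,0,5]
  yaw: [0,0,0,0,0]
  gripper: [-1,-1,-1,-1,-1]

```text
clock: 3.75
eef_pos: [543.6, -81.7, 102.0]
tool_rot: [3.141, -0.0, -2.028]
force: [-2.1, 2.3, 1.4]
width: -0.0
```

```bash
python3 go.py 35 0 100
```

```text
clk 3.75 pos [543.6 -81.7 102. ] clampxy 33.1 1.2 F [-2.1  2.3  1.4] w -0.0
target [544.8 -83.6 100. ] tool shift [ 1.2 -1.9  2. ] yaw turn 0.0 q [-0.03  0.72  0.19  1.93 -0.26  0.52 -1.68]
```

Call:
step_arm:
  linear:
    - [0,0,1]
    - [0,0,2]
    - [0,0,3]
    - [0,0,3]
  yaw: [0,0,0,0]
  gripper: [-1,-1,-1,-1]

```text
clock: 4.08
eef_pos: [545.6, -82.6, 101.0]
tool_rot: [-3.137, 0.001, -2.029]
force: [-2.4, 0.7, 12.2]
width: 0.0
```

```bash
python3 go.py 35 0 100
```

```text
clk 4.08 pos [545.6 -82.6 101. ] clampxy 35.3 1.2 F [-2.4  0.7 12.2] w 0.0
target [544.8 -83.6 100. ] tool shift [1.2 0.3 0.9] yaw turn -0.0 q [-0.02  0.72  0.19  1.93 -0.26  0.51 -1.68]
```

Call:
step_arm:
  linear:
    - [0,0,1]
    - [0,0,2]
    - [0,0,2]
  yaw: [0,0,0]
  gripper: [-1,-1,-1]

```text
clock: 4.33
eef_pos: [547.2, -83.4, 100.5]
tool_rot: [-3.133, 0.002, -2.029]
force: [-3.2, 0.6, 21.4]
width: -0.3
```

```bash
python3 go.py 35 0 100
```

```text
clk 4.33 pos [547.2 -83.4 100.5] clampxy 37.1 1.2 F [-3.2  0.6 21.4] w -0.3
target [544.8 -83.6 100. ] tool shift [1.2 2.1 0.4] yaw turn -0.001 q [-0.02  0.72  0.19  1.93 -0.26  0.51 -1.68]
```

The force jumped to 21 N with almost no further travel, so the lever is at its stop. I'll lift straight up, cross over the plate and look.

Call:
step_arm:
  linear:
    - [0,0,-15]
    - [0,0,-45]
    - [0,0,-55]
    - [0,35,-55]
    - [0,75,-55]
    - [0,75,-55]
    - [0,75,-55]
  yaw: [0,0,0,0,0,0,0]
  gripper: [-1,-1,-1,-1,-1,-1,-1]

```text
clock: 4.92
eef_pos: [474.8, -47.9, 152.3]
tool_rot: [3.141, -0.0, -2.027]
force: [1.0, -1.0, -0.8]
width: -0.2
```

```bash
python3 go.py -40 0 100; python3 - <<'E'
from h import *
im=grab("scene"); save(im,"s2.png",(260,140,460,340),3)
im=grab("top"); save(im,"t2.png",(280,200,440,380),3); np.savez("top2.npz",**im)
E
python3 go.py -40 0 95
```

```text
clk 4.92 pos [474.8 -47.9 152.3] clampxy -43.5 1.1 F [ 1.  -1.  -0.8] w -0.2
target [477.5 -50.4 100. ] tool shift [ 1.1 -3.6 52.3] yaw turn 0.001 q [-0.11  0.56  0.22  2.09 -0.24  0.51 -1.74]
clk 5.02 pos [478.2 -49.1 152.7] clampxy -40.0 1.5 F [ 1.1 -0.   0.8] w 0.0
target [477.5 -50.4  95. ] tool shift [ 1.5  0.2 57.7] yaw turn 0.0 q [-0.11  0.56  0.22  2.09 -0.24  0.51 -1.74]
```

View pics/s2.png

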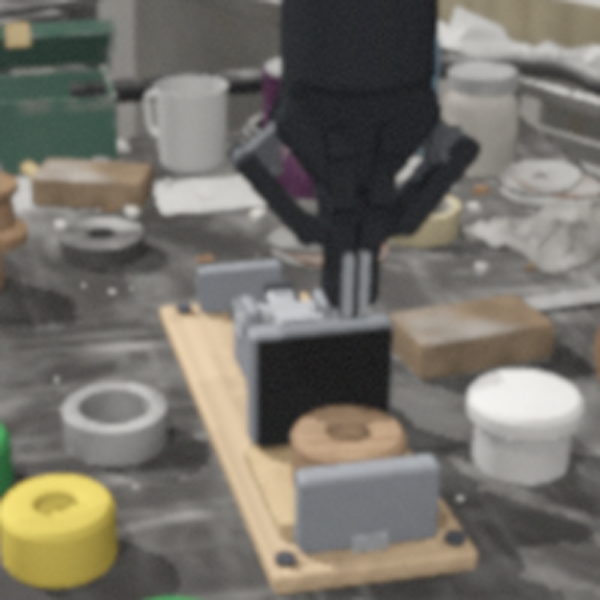

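View pics/t2.png

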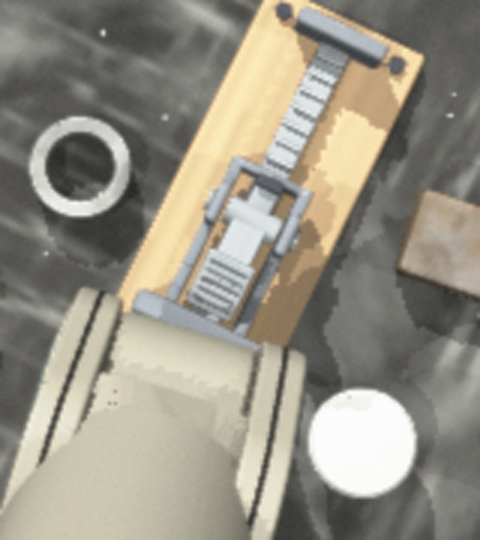

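```bash
python3 - <<'E'
import numpy as np
from h import cloud
P0=np.array([513.4,-68.1]); th=np.radians(-26.2)
ex=np.array([np.cos(th),np.sin(th)]); ey=np.array([-ex[1],ex[0]])
for f in("top0.npz","top2.npz"):
    W=cloud(dict(np.load(f))); d=W[...,:2]-P0; a=d@ex;b=d@ey;z=W[...,2]
    print(f)
    for lo in range(-14,80,4):
        m=(a>lo)&(a<lo+4)&(abs(b)<10)
        print(lo,m.sum(),np.round(np.nanmedian(z[m]),1) if m.sum() else None,end="; ")
    print()
E
```

```text
top0.npz
-14 20 33.7; -10 27 93.7; -6 28 94.8; -2 30 95.4; 2 26 96.0; 6 26 94.0; 10 9 23.6; 14 28 21.1; 18 35 86.5; 22 25 87.8; 26 25 87.7; 30 25 87.1; 34 25 87.7; 38 25 87.1; 42 27 87.3; 46 26 87.4; 50 25 86.8; 54 25 86.1; 58 25 83.1; 62 25 79.6; 66 23 78.4; 70 22 75.5; 74 27 74.9; 78 23 73.2; 
top2.npz
-14 77 504.0; -10 71 498.7; -6 62 491.1; -2 7 484.5; 2 0 None; 6 10 96.1; 10 26 95.5; 14 25 94.8; 18 9 25.2; 22 35 68.6; 26 25 71.7; 30 26 72.8; 34 26 74.9; 38 25 75.8; 42 25 76.7; 46 29 77.3; 50 26 80.0; 54 26 79.1; 58 26 79.5; 62 23 77.4; 66 25 77.4; 70 22 75.3; 74 26 75.0; 78 25 74.7;
```

The picture shows the pad pressed down: it now slopes about 0.29 rad with its centre at about 75 mm. The jaw has crept about 6 mm open. The fingers are above the chuck at scene crop (360,300), in front of the plate. I'll descend over the chuck and then push along clamp +x, which is tool −y.

Call:
step_arm:
  linear:
    - [1,0,25]
    - [1,0,45]
    - [1,0,56]
    - [1,0,56]
    - [1,0,56]
  yaw: [0,0,0,0,0]
  gripper: [-1,-1,-1,-1,-1]

```text
clock: 5.43
eef_pos: [477.1, -50.3, 95.9]
tool_rot: [-3.141, -0.0, -2.029]
force: [-0.2, -0.3, 0.4]
width: -0.1
```

```bash
python3 go.py 78 0 96; python3 - <<'E'
from h import *
im=grab("scene"); save(im,"s3.png",(260,140,460,340),3)
E
```

```text
clk 5.43 pos [477.1 -50.3  95.9] clampxy -40.5 -0.0 F [-0.2 -0.3  0.4] w -0.1
target [ 583.4 -102.5   96. ] tool shift [-1.000e-01 -1.185e+02 -0.000e+00] yaw turn -0.001 q [-0.07  0.67  0.17  2.12 -0.28  0.37 -1.7 ]
```

View pics/s3.png

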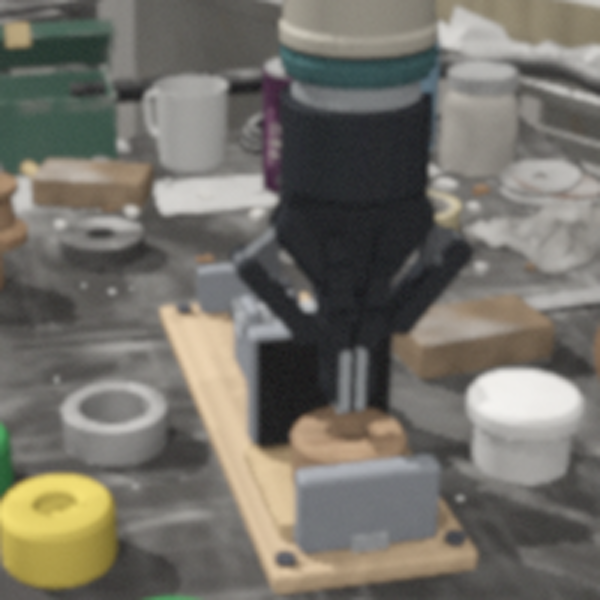

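The tips are just above the chuck and in front of the jaw face. Now I'll push.

Call:
step_arm:
  linear:
    - [0,-10,0]
    - [0,-18,0]
    - [0,-25,0]
    - [0,-32,0]
    - [0,-39,0]
    - [0,-46,0]
    - [0,-53,0]
    - [0,-60,0]
  yaw: [0,0,0,0,0,0,0,0]
  gripper: [-1,-1,-1,-1,-1,-1,-1,-1]

```text
clock: 6.15
eef_pos: [529.8, -75.9, 96.3]
tool_rot: [3.14, 0.0, -2.028]
force: [-3.6, 3.8, 4.0]
width: -0.2
```

```bash
python3 go.py 78 0 96
```

```text
clk 6.15 pos [529.8 -75.9  96.3] clampxy 18.1 0.2 F [-3.6  3.8  4. ] w -0.2
target [ 583.4 -102.5   96. ] tool shift [  0.3 -59.9   0.2] yaw turn 0.0 q [-0.03  0.71  0.18  1.97 -0.26  0.48 -1.68]
```

Call:
step_arm:
  linear:
    - [0,-8,0]
    - [0,-16,0]
    - [0,-24,0]
    - [0,-32,0]
    - [0,-39,0]
    - [0,-45,0]
    - [0,-50,0]
    - [0,-53,0]
  yaw: [0,0,0,0,0,0,0,0]
  gripper: [-1,-1,-1,-1,-1,-1,-1,-1]

```text
clock: 6.82
eef_pos: [578.3, -99.9, 96.3]
tool_rot: [-3.14, 0.0, -2.028]
force: [-3.9, 1.0, 1.5]
width: -0.0
```

```bash
python3 go.py 78 0 96
```

```text
clk 6.82 pos [578.3 -99.9  96.3] clampxy 72.3 0.2 F [-3.9  1.   1.5] w -0.0
target [ 583.4 -102.5   96. ] tool shift [ 0.2 -5.7  0.3] yaw turn -0.0 q [ 0.    0.76  0.19  1.83 -0.25  0.57 -1.67]
```

Call:
step_arm:
  linear:
    - [0,-2,0]
    - [0,-4,0]
    - [0,-6,0]
    - [0,-7,0]
    - [0,-7,0]
  yaw: [0,0,0,0,0]
  gripper: [-1,-1,-1,-1,-1]

```text
clock: 7.23
eef_pos: [584.0, -102.6, 96.3]
tool_rot: [-3.141, 0.0, -2.028]
force: [-1.5, 0.6, -1.2]
width: 0.2
```

```bash
python3 go.py 78 0 96
```

```text
clk 7.23 pos [ 584.  -102.6   96.3] clampxy 78.6 0.2 F [-1.5  0.6 -1.2] w 0.2
target [ 583.4 -102.5   96. ] tool shift [0.2 0.6 0.3] yaw turn 0.0 q [ 0.    0.77  0.2   1.81 -0.25  0.58 -1.67]
```

Call:
step_arm:
  linear:
    - [0,-2,0]
    - [0,-3,0]
    - [0,-4,0]
    - [0,-5,0]
    - [0,-5,0]
  yaw: [0,0,0,0,0]
  gripper: [-1,-1,-1,-1,-1]

```text
clock: 7.65
eef_pos: [584.8, -103.0, 96.2]
tool_rot: [3.134, -0.0, -2.028]
force: [-10.1, 6.6, 9.3]
width: 0.1
```

```bash
python3 go.py 78 0 96
```

```text
clk 7.65 pos [ 584.8 -103.    96.2] clampxy 79.5 0.2 F [-10.1   6.6   9.3] w 0.1
target [ 583.4 -102.5   96. ] tool shift [0.2 1.5 0.3] yaw turn 0.001 q [ 0.01  0.77  0.2   1.8  -0.25  0.6  -1.67]
```

Call:
step_arm:
  linear:
    - [0,-1,0]
    - [0,-2,0]
    - [0,-3,0]
    - [0,-3,0]
  yaw: [0,0,0,0]
  gripper: [-1,-1,-1,-1]

```text
clock: 7.98
eef_pos: [584.9, -103.1, 96.1]
tool_rot: [3.128, -0.001, -2.027]
force: [-14.0, 8.0, 12.2]
width: -0.0
```

```bash
python3 go.py 50 0 96
```

```text
clk 7.98 pos [ 584.9 -103.1   96.1] clampxy 79.6 0.2 F [-14.    8.   12.2] w -0.0
target [558.3 -90.2  96. ] tool shift [ 0.1 29.6  0.5] yaw turn 0.001 q [ 0.01  0.78  0.2   1.8  -0.25  0.61 -1.67]
```

The jaw is hard against the stop: the push rose from 12 to 16 N with 0.1 mm of travel. I'll back off, rise and move clear.

Call:
step_arm:
  linear:
    - [0,12,0]
    - [0,32,0]
    - [0,32,-30]
    - [0,32,-70]
    - [0,32,-110]
    - [0,32,-150]
    - [0,32,-150]
  yaw: [0,0,0,0,0,0,0]
  gripper: [-1,-1,-1,-1,-1,-1,-1]

```text
clock: 8.57
eef_pos: [567.8, -94.2, 254.8]
tool_rot: [-3.124, 0.005, -2.029]
force: [-0.2, -0.8, 0.5]
width: -0.1
```

Call:
step_arm:
  linear:
    - [250,0,0]
    - [250,0,0]
    - [250,0,0]
    - [250,0,0]
    - [250,0,0]
    - [250,0,0]
    - [250,0,0]
    - [250,0,0]
  yaw: [0,0,0,0,0,0,0,0]
  gripper: [-1,-1,-1,-1,-1,-1,-1,-1]

```text
clock: 9.23
eef_pos: [450.3, -320.8, 247.0]
tool_rot: [-3.138, -0.003, -2.036]
force: [1.2, 0.0, 0.3]
width: -0.4
```

```bash
python3 go.py 50 0 96; python3 - <<'E'
from h import *
im=grab("top"); save(im,"t4.png",(200,160,480,400),2.5); W=cloud(im); W0=cloud(dict(np.load("top0.npz")))
for t in ("work_chuck","plug","ring","sander"):
    for r in cams.regions_of("top",t)[:3]:
        m=r["pixels"]; print(t,round(r["conf"],2),r["pixel"],np.nanmedian(W[m],0).round(1))
P0=np.array([513.4,-68.1]); th=np.radians(-26.2)
ex=np.array([np.cos(th),np.sin(th)]); ey=np.array([-ex[1],ex[0]])
d=W[...,:2]-P0; a=d@ex;b=d@ey;z=W[...,2]
m=(z>90)&(z<102)&(abs(b)<50)&(a>0)&(a<150)
print("plate",cv2.minAreaRect(W[m][:,:2].astype(np.float32)),a[m].mean(),np.percentile(a[m],[2,98]))
d0=W0[...,:2]-P0; m0=(W0[...,2]>90)&(W0[...,2]<102)&(abs(d0@ey)<50)&(abs(d0@ex)<50); print("before",(d0@ex)[m0].mean(),np.percentile((d0@ex)[m0],[2,98]))
for lo in range(84,190,4):
    q=(a>lo)&(a<lo+4)&(abs(b)<10)
    print(lo,np.round(np.nanmedian(z[q]),1) if q.sum() else None,end="; ")
im=grab("scene"); save(im,"s4.png",(220,180,480,400),3)
E
```

```text
clk 9.23 pos [ 450.3 -320.8  247. ] clampxy 54.9 -254.6 F [1.2 0.  0.3] w -0.4
target [558.3 -90.2  96. ] tool shift [-254.9    7.3  150.3] yaw turn -0.007 q [ 0.38  0.51  0.28  1.81 -0.18  0.84 -1.29]
work_chuck 0.82 [258.6, 299.3] [542.   93.2  32.5]
work_chuck 0.79 [251.9, 247.7] [636.1 100.8  32.4]
work_chuck 0.64 [246.2, 366.5] [416.  110.7  32.8]
plug 0.65 [400.8, 348.3] [ 455.4 -171.8   45.5]
ring 0.94 [300.4, 246.9] [626.1   0.9  23. ]
sander 0.98 [438.7, 285.6] [ 569.3 -250.7   27.4]
plate ((602.0455322265625, -111.8416976928711), (82.58576202392578, 20.39163589477539), 63.89348220825195) 98.66896265593374 [ 89.17466673 108.44890108]
before 2.0754084213923782 [-9.72716433 41.97231773]
84 25.2; 88 70.0; 92 94.2; 96 96.0; 100 96.1; 104 95.4; 108 91.8; 112 69.4; 116 70.9; 120 73.3; 124 73.8; 128 76.0; 132 76.4; 136 76.6; 140 78.4; 144 79.9; 148 78.9; 152 77.7; 156 77.2; 160 75.7; 164 74.4; 168 73.1; 172 74.8; 176 74.7; 180 72.1; 184 73.2; 188 74.6;
```

View pics/t4.png

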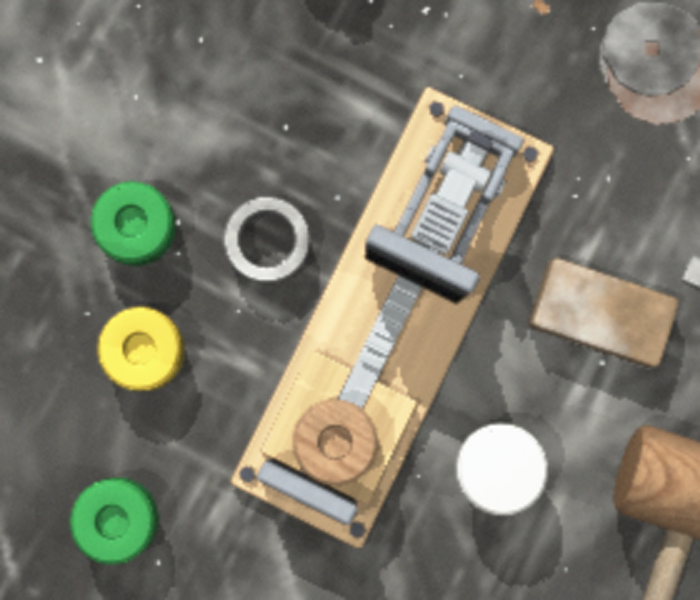

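View pics/s4.png

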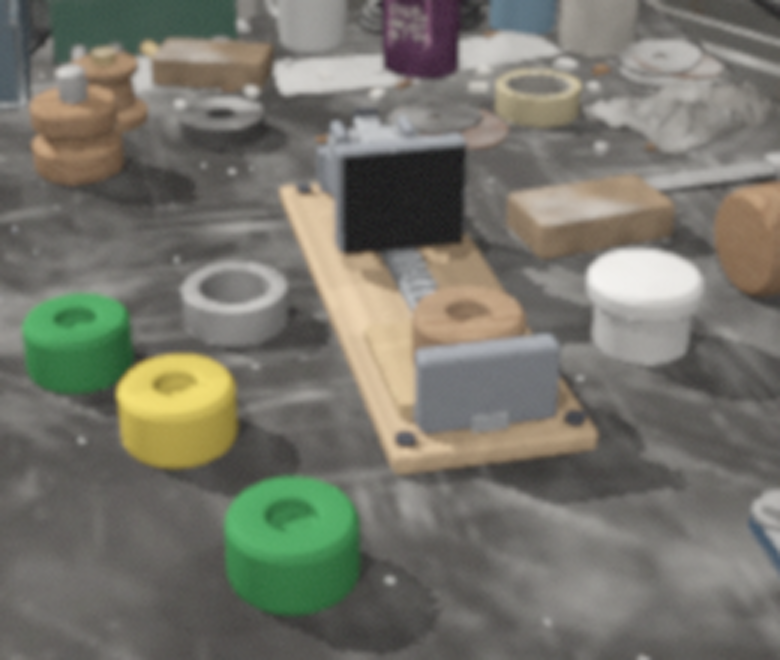

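The pictures show the jaw's rear frame against the end stop (top crop (485,130)) and the lever still down, with a slope of about 0.3. The chuck is standing at top px (334,336), the same place as before. Plug, ring and sander are within about 2 mm of their first readings, and the arm is clear.

```bash
python3 -c "
from h import *
print(ctrl.finish_job())"
```

```text
the job is handed in; nothing more can be done
None
```

The clamp is open and I handed the job in at about 10 s of the 38 s. With the gripper shut, I pressed the release lever to its stop, then pushed the sliding jaw back until it was hard against the end stop.

- **Lever:** the press ended at 21 N with almost no further travel. After the push the pad still slopes about 0.3 rad, so the lever stayed down.
- **Jaw:** at the end the push rose from about 12 to 16 N with only 0.1 mm more travel. The top camera puts the jaw's travel at 98.8 mm against 100 nominal, which is within its 2 mm calibration. The fingertip position agrees with 100 mm. The jaw crept about 6 mm open while I was pressing the lever, before the push itself.
- **Chuck:** it stands where it was in both camera views. In the last check the network listed only the green and yellow look-alikes in its top three, so I confirmed the wooden chuck by eye.
- **Bystanders:** plug, ring and sander read within about 2 mm of their first positions, which is measurement noise. The arm ended clear of everything.

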